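# Stir bearing rollers into finishing media

## Task

Take the stirrer from its fork stand and, with its tip down near the bottom of the bowl and midway between its middle and its wall, stir the steel rollers into the ceramic cones: start from the heap of rollers, make at least two full turns anticlockwise as seen from above, and go on until the rollers no longer lie in one heap but two of them are at least 4.5 cm apart (centre to centre). Then hang the stirrer upright by its collar in the fork again, with every piece still in the bowl and the other things on the bench left where they are.

Things in the scene. Friction and masses are not known exactly. Their poses are not given: they have to be found in the camera images.
- bowl: Round steel bowl, fixed to the bench by a flange (156 mm across, 6 mm thick). Origin on its axis at bench height, z up. Inner floor at z = 8 mm, inner radius there 52 mm; rim at z = 54 mm, outer radius 63 mm. Rollers start in a heap on its +x side, cones round the rest; the floor is clear at first within 14 mm of (-14, 0) mm. Its yaw varies fully.
- stirrer: Stirrer, at first hanging upright in the fork: steel rod, 10 mm diameter, a collar (34 mm diameter, 6 mm thick) and a wooden grip on top. Origin on the rod axis at the collar's underside, z up along the rod. The rod reaches 96 mm below the origin. The grip spans 8 to 58 mm above it, 18 mm thick along y (take it across this), 36 mm wide along x. 0.15 kg.
- stirrer_tip (a point): Lower end of the stirrer's rod, 96 mm below its origin.
- fork: Fixed fork stand: foot plate 100 x 80 x 8 mm, a post at the back and two level prongs on top pointing along its -x (roughly to the robot). Origin at bench height under the seat, z up. Slot 18 mm wide, open above and in front, prongs ending 38 mm before the seat; their upper side at z = 116 mm. The post, 36 to 52 mm behind the seat, is no higher.
- fork_seat (a point): Point between the prongs at the height of their upper side, where the stirrer's origin lies when it hangs properly; the slot's closed end is 12 mm behind it, axes as the fork.
- roller_1_mid (a point): Centre of a plain steel cylinder (bearing roller), 24 mm diameter, 18 mm long, loose in the bowl.
- roller_2_mid (a point): Centre of a plain steel cylinder (bearing roller), 24 mm diameter, 18 mm long, loose in the bowl.
- roller_3_mid (a point): Centre of a plain steel cylinder (bearing roller), 24 mm diameter, 18 mm long, loose in the bowl.
- cone_1_mid (a point): Inside a pale ceramic cone (finishing medium), 24 mm across its base, 22 mm high, loose in the bowl; the point lies on its axis 9 mm above the base.
- cone_2_mid (a point): Inside a pale ceramic cone (finishing medium), 24 mm across its base, 22 mm high, loose in the bowl; the point lies on its axis 9 mm above the base.
- cone_3_mid (a point): Inside a pale ceramic cone (finishing medium), 24 mm across its base, 22 mm high, loose in the bowl; the point lies on its axis 9 mm above the base.
- cone_4_mid (a point): Inside a pale ceramic cone (finishing medium), 24 mm across its base, 22 mm high, loose in the bowl; the point lies on its axis 9 mm above the base.
- cone_5_mid (a point): Inside a pale ceramic cone (finishing medium), 24 mm across its base, 22 mm high, loose in the bowl; the point lies on its axis 9 mm above the base.
- cone_6_mid (a point): Inside a pale ceramic cone (finishing medium), 24 mm across its base, 22 mm high, loose in the bowl; the point lies on its axis 9 mm above the base.
- putty_tin: Bystander: round tin, 62 mm diameter, 29 mm high; origin under its centre.
- oil_bottle: Bystander: small upright bottle, 37 mm diameter, 104 mm high; origin under its centre.
- spare_pulley: Bystander: grooved pulley lying flat, 50 mm diameter, 17 mm high; origin under its centre.

How it is judged:
By the outcome, as a careful person would: the job done as asked, in the order asked, and still so for the second after the job is handed in, with the robot touching nothing.
It also fails if it takes over 72 s, if anything falls off the work surface, if the arm or the gripper's body presses on something with over 40 N, if the wrist force passes 120 N, or if a joint passes its speed limit or range.

## Robot

A 6-joint arm with a two-finger parallel gripper is mounted at the origin on a cart in front of the work surface, level with it; the furniture and walls round the work are solid. World frame = base frame: x ahead of the robot, y to its left, z up, the work surface at z = 0. Lengths are in m, angles in rad, forces in N, time in s.
With the tool pointing down it reaches from about 0.375 to 0.975 m from the base axis. Payload 3.8 kg.
Tool frame: the origin (TCP) lies between the finger pads; the fingertips stand 8 mm ahead of it and the grasp point (between the pads) lies 11 mm behind it (tcp_to_tips is the distance from the TCP to the fingertips, in m); z points along the fingers, y is the line along which they close (so a half turn about z gives the same grasp; the last joint's range is limited). The gripper opens to 85 mm and grips with 20 to 120 N. Pads are 22 mm wide; open, the fingers measure 114 mm over their backs; the gripper's body (76 mm by 85 mm) begins 54 mm behind the grasp point. The pads swing forward as they close: fully open they stand 13 mm farther back than shut.
Start: joints at [1.121, 0.264, 1.604, -0, 1.274, -0.037], TCP at [0.271, 0.618, 0.239] pointing down, gripper open.
Joint ranges: [-2.63, 2.63], [-0.94, 2.18], [0.31, 2.57], [-1.31, 4.45], [0, 2.66], [-2.55, 2.55]. Speed limits (rad/s): [2.57, 2.57, 3.14, 3.14, 3.14, 3.14].

## Interface

Orientations are given as a rotation vector (axis times angle).
In Python, from workcell import * gives the robot as it stands.
- The arm moves only by the tool move_arm, never from a script. Its argument "series" is one flat list of numbers, 7 for each row, row after row: the finger opening in cm, from 0 to 8.54, then the shift along the tool's x, y, z in cm, then the turn, a rotation vector about the tool's x, y, z in degrees. A call has 1 to 5 rows; each row shifts and turns the commanded pose from where the row before left it, along the tool's axes as they then stand; what a row does not reach is not made up. A row lasts 1/8 s, in which the tool goes at most 62.5 mm and 10.7 degrees, less where a joint would pass 70% of its speed; a pose out of reach is approached as far as the arm can. A call is refused whole if a number of a shift passes 6.25 or a number of a turn 10.7, either way. A call with a gripper value outside its range is refused whole. The fingers move at their own pace and stop on an object; "grip_force" is the grip in N (left out, the last holds). Time passes only in rows, so rows that do not move let the fingers close. It gives the time, the measured TCP pose, the force, the opening and the grip force at its end, in the units of the state.
- read_state(): the state, without advancing time (a new reading comes with each control period).
- read_camera(name): name is "side" or "top" or "wrist"; returns the picture (400x640x3 uint8, red, green, blue); there is no depth.
- calibration(name): a dict with "camera_matrix" (3x3 intrinsics, pixels), "k1" (the pictures are not rectified: a ray, as slopes to the right and down, at radius r is drawn at 1 + k1 r^2 times it, then the intrinsics apply), "rvec" (rotation vector, rad) and "tvec" (3), from world to camera coordinates, as OpenCV has them. Camera axes: x right, y down, z forward; pixel columns grow to the right and rows downward; lengths in m; the calibration is good to about 2 mm. A picture is of the moment at which its call begins: read the wrist's pose just before it. calibration takes no time and is no camera call; for the wrist camera it gives the pose at the moment of the call.
- finish_job(): hands the job in; it is judged then, once.
The state is a dict: "time": time; "q": joint angles; "joint_vel": joint speeds; "joint_torque": joint torques, N m; "tool_pos": TCP position; "tcp_rot": TCP orientation; "wrist_force": force on the tool from outside, world axes, zero at the start; "torque": the same for the moment, N m; "width": opening from 0.0 (shut) to 1.0 (fully open); "grip_force": force on a finger pad.
Only numpy, scipy, OpenCV 4.12 (cv2) and the standard library are available. Lean on these libraries where they do the work, as an engineer would, in place of code of your own. Each camera call takes 0.05 s, during which the arm holds its last target. There are 200 camera calls.

## Working session

There is one attempt and no reset: what is moved stays moved. The work goes in short steps, Python scripts to look and compute and a tool call to move; the robot and the scene stay as the last step left them, time stands still between calls to the robot, and variables do not carry over. Pictures are saved under pics/ and viewed, at most 10 in all, crops included, and the job is handed in when it is done.

Besides the shell and the picture viewer there is one more tool, called after "Request:" as a command line: name --argument value ..., lists and objects as JSON in quotes. move_arm: Moves the arm, as the interface text tells. Its arguments: {"type":"object","properties":{"series":{"type":"array"},"grip_force":{"type":"number"}},"required":["series"]}

```bash
mkdir -p pics
cat > h.py <<'E'
from workcell import *
import numpy as np, cv2
from scipy.spatial.transform import Rotation as R
def cal(n):
    c=calibration(n); K=np.array(c["camera_matrix"],float); return K,c["k1"],R.from_rotvec(np.ravel(c["rvec"])).as_matrix(),np.ravel(c["tvec"])
def ray(c,u,v):
    K,k1,Rm,t=c
    d=np.array([(u-K[0,2])/K[0,0],(v-K[1,2])/K[1,1]]); p=d.copy()
    for _ in range(20): p=d/(1+k1*(p@p))
    return -Rm.T@t, Rm.T@np.array([p[0],p[1],1])
def atz(c,u,v,z):
    o,d=ray(c,u,v); return o+d*(z-o[2])/d[2]
def proj(c,P):
    K,k1,Rm,t=c; P=np.atleast_2d(P); q=P@Rm.T+t; q=q[:,:2]/q[:,2:]; q=q*(1+k1*(q**2).sum(1,keepdims=True))
    return q*[K[0,0],K[1,1]]+[K[0,2],K[1,2]]
def pic(n,f):
    im=np.array(read_camera(n)); cv2.imwrite(f"pics/{f}.png",im[:,:,::-1]); return im
E
python3 - <<'E'
from h import *
a=pic("top","top0");b=pic("side","side0")
for n in ("top","side"):
    c=cal(n);print(n,(-c[2].T@c[3]).round(3),c[0][0,0],c[1])
s=read_state();print(s["time"],s["tool_pos"],s["tcp_rot"],s["width"])
E
```

```text
top [ 0.444 -0.133  0.984] 393.5331988532549 0.017499238004803623
side [ 0.224 -0.954  0.775] 407.54545124387215 0.0018996440643553845
0.1 [0.27052124 0.61770199 0.23804306] [-0.64370778 -3.07442645  0.00320909] 1.0007550633660245
```

View pics/top0.png

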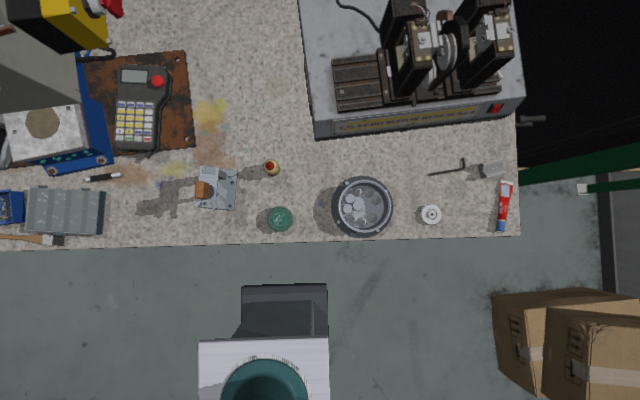

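View pics/side0.png

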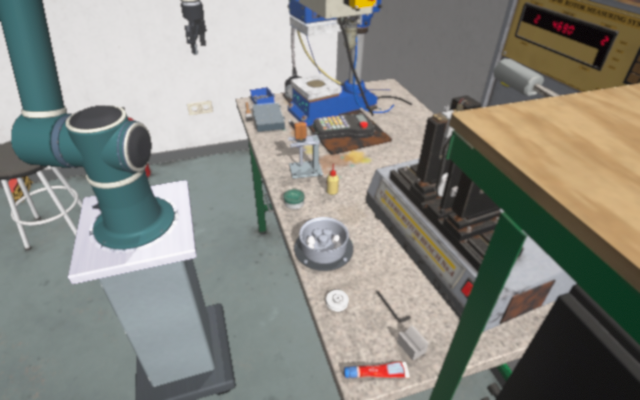

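The top view has the bowl near (362,206), the fork near (216,188) with the stirrer grip at (203,190), the bottle at (271,167), the tin at (279,218) and the pulley at (430,214). Next I'll zoom in on the fork and bowl.

Run:
```python
from h import *
a=cv2.imread("pics/top0.png");b=cv2.imread("pics/side0.png")
r=lambda i,x,y,w,h,s:cv2.resize(i[y:y+h,x:x+w],None,fx=s,fy=s,interpolation=cv2.INTER_CUBIC)
o=np.zeros((600,800,3),np.uint8)
o[:300,:400]=r(a,180,150,80,60,5);o[:300,400:]=r(a,322,176,80,60,5)
o[300:,:400]=r(b,280,115,80,60,5);o[300:,400:]=r(b,285,210,80,60,5)
cv2.imwrite("pics/z.png",o)
c=cal("top")
for u,v,z in ((362,206,0.0),(216,188,0.008),(203,190,.17),(271,167,.1),(279,218,.029),(430,214,.017)): print(atz(c,u,v,z).round(3))
```

```text
[ 0.47  -0.253  0.   ]
[0.525 0.108 0.008]
[0.508 0.094 0.17 ]
[ 0.561 -0.039  0.1  ]
[ 0.446 -0.048  0.029]
[ 0.445 -0.418  0.017]
```

View pics/z.png

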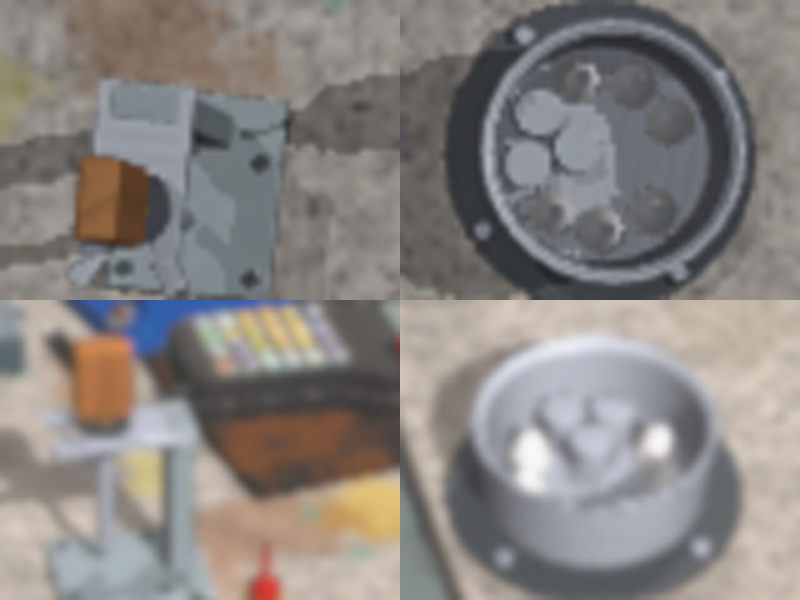

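The grip's wide side runs roughly along world x, and the fork yaw is about -4°. The three rollers stand on end on the bowl's image-left side, which is about +y. I'll move above the stirrer for a close look.

Request:
move_arm --series '[8.5,-4.28,-3.84,-0.6,0,0,0,8.5,-4.28,-3.84,-0.6,0,0,0,8.5,-4.28,-3.84,-0.6,0,0,0,8.5,-4.28,-3.84,-0.6,0,0,0,8.5,-4.28,-3.84,-0.6,0,0,0]'

```text
time: 0.72
tool_pos: [0.39, 0.3547, 0.269]
tcp_rot: [-0.643, -3.075, 0.001]
wrist_force: [0.2, -0.2, -0.2]
width: 0.995
grip_force: 0.0
```

Request:
move_arm --series '[8.5,-4.28,-3.84,-0.6,0,0,0,8.5,-4.28,-3.84,-0.6,0,0,0,8.5,-4.28,-3.84,-0.6,0,0,0,8.5,-4.28,-3.84,-0.6,0,0,0,8.5,-4.28,-3.84,-0.6,0,0,0]'

```text
time: 1.35
tool_pos: [0.509, 0.0931, 0.2992]
tcp_rot: [-0.644, -3.075, -0.0]
wrist_force: [1.1, 1.1, 0.3]
width: 0.994
grip_force: 0.0
```

Request:
move_arm --series '[8.5,0,0,0,0,0,-10,8.5,0,0,0,0,0,-10,8.5,0,0,0,0,0,0,8.5,0,0,0,0,0,0]'

```text
time: 1.85
tool_pos: [0.5085, 0.095, 0.2989]
tcp_rot: [-0.104, -3.139, 0.0]
wrist_force: [0.9, 0.2, 0.0]
width: 1.0
grip_force: 0.0
```

Run:
```python
from h import *
c=cal("wrist")
w=pic("wrist","w1")
s=read_state();print(s["time"],s["tool_pos"],s["tcp_rot"])
print((-c[2].T@c[3]).round(3),c[2][2])
print(proj(c,[[.508,.094,.174],[.47,-.253,.0]]))
```

```text
1.9 [0.50856737 0.09506874 0.29906719] [-1.02865406e-01 -3.13950280e+00  1.60947484e-04]
[0.434 0.099 0.433] [ 0.29275373 -0.01882843 -0.95600248]
[[318.5646149  191.30364035]
 [ 93.62301909 151.14263905]]
```

View pics/w1.png

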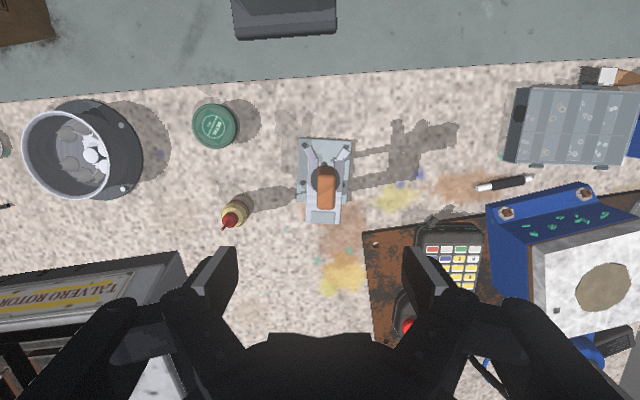

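The wrist view shows the grip's top face at about (326,190), with the fork plate spanning (297..353, 137..223). I'll fit the grip box to the orange mask in the wrist and top views, and fit the bowl rim too.

Run:
```python
from h import *
from scipy.optimize import minimize
ims={n:cv2.imread(f"pics/{f}.png") for n,f in (("wrist","w1"),("top","top0"))}
cs={n:cal(n) for n in ims}
M={};F=6
roi={"wrist":(300,155,55,75),"top":(185,170,40,40)}
for n,(x,y,w,h) in roi.items():
    im=cv2.resize(ims[n][y:y+h,x:x+w],None,fx=F,fy=F,interpolation=cv2.INTER_CUBIC)
    b,g,r=[im[:,:,i].astype(int) for i in range(3)]
    m=(r-b>0.35*r)&(r>70); M[n]=m; print(n,m.sum()/F/F)
def cost(p,names=("wrist","top"),out=None):
    x,y,t,z=*p,0.116
    B=np.array([[a*.018,b*.009,h] for a in(-1,1) for b in(-1,1) for h in(.008,.058)])
    C=B.copy(); co,si=np.cos(t),np.sin(t)
    C[:,0]=x+co*B[:,0]-si*B[:,1];C[:,1]=y+si*B[:,0]+co*B[:,1];C[:,2]=z+B[:,2]
    s=0
    for n in names:
        rx,ry,w,h=roi[n]; q=((proj(cs[n],C)-[rx,ry]+.5)*F-.5)
        k=np.zeros(M[n].shape,np.uint8); cv2.fillConvexPoly(k,cv2.convexHull(np.round(q*16).astype(np.int32)),1,shift=4)
        s+=1-((k>0)&M[n]).sum()/((k>0)|M[n]).sum()
    return s
for ns in (("wrist","top"),("wrist",),("top",)):
    best=min((minimize(cost,[.505,.097,t],args=(ns,),method="Nelder-Mead",options=dict(initial_simplex=[[.505,.097,t],[.512,.097,t],[.505,.104,t],[.505,.097,t+.15]],xatol=1e-4,fatol=1e-4)) for t in(-.1,0,.1)),key=lambda r:r.fun)
    print(ns,best.x.round(4),np.degrees(best.x[2]).round(1),best.fun.round(3))
    p=best.x
# overlay
q=proj(cs["wrist"],[[p[0]+np.cos(p[2])*a-np.sin(p[2])*b,p[1]+np.sin(p[2])*a+np.cos(p[2])*b,z] for a,b,z in((-.038,.009,.116),(-.038,-.009,.116),(.012,0,.116),(.052,.0,.116))])
print("prong tips/slot end proj",q.round(1))
im=ims["wrist"];o=np.zeros((500,800,3),np.uint8)
o[:,:400]=cv2.resize(im[130:230,285:365],None,fx=5,fy=5,interpolation=2);o[:,400:]=cv2.resize(im[105:205,20:150],(400,308),interpolation=2).shape and cv2.resize(im[90:215,35:135],(400,500),interpolation=2)
cv2.imwrite("pics/z2.png",o)
```

```text
wrist 607.25
top 221.08333333333334
('wrist', 'top') [ 0.5092  0.1008 -0.0964] -5.5 0.506
('wrist',) [ 0.5092  0.1006 -0.0695] -4.0 0.3
('top',) [ 0.5092  0.1025 -0.2219] -12.7 0.192
prong tips/slot end proj [[339.6 146.2]
 [323.6 143.6]
 [324.3 187.9]
 [318.9 219.6]]
```

View pics/z2.png

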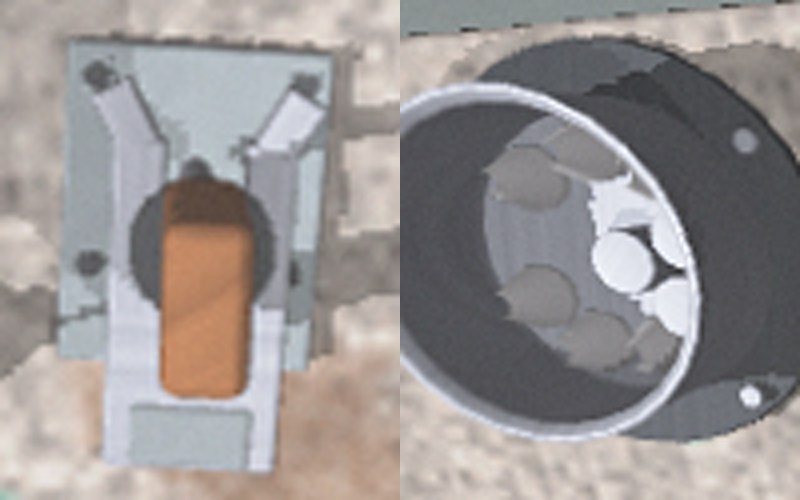

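Run:
```python
from h import *
c=cal("wrist")
f=lambda u,v,z:atz(c,285+u/5-.4,130+v/5-.4,z).round(4)[:2]
g=lambda a,b:np.degrees(np.arctan2(b[1]-a[1],b[0]-a[0])).round(1)
bl,br,tl,tr=[f(u,v,.174) for u,v in((163,394),(244,396),(163,226),(251,225))]
print("grip",np.mean([bl,br,tl,tr],0),g(tl,bl),g(tr,br),np.linalg.norm(br-bl),np.linalg.norm(bl-tl))
a,b,d=[f(u,v,.008) for u,v in((68,38),(332,50),(58,355))]
print("plate",a,b,d,g(a,d),g(b,a)-90)
P=[f(u,v,.116) for u,v in((162,150),(250,155),(104,462),(272,470))]
print("prongs",P,(P[0]+P[1])/2,"back",(P[2]+P[3])/2, g(P[3],P[2])-90, np.linalg.norm(P[0]-P[1]))
print("prong axis yaw",g((P[0]+P[1])/2,(P[2]+P[3])/2))
# collar circle visible edges z=.122: left extreme, right extreme
l,r=f(131,250,.119),f(274,250,.119);print("collar",l,r,(l+r)/2,np.linalg.norm(l-r))
t=cal("top")
h=lambda u,v,z:atz(t,180+u/5-.4,150+v/5-.4,z).round(4)[:2]
print("top grip",np.mean([h(*p,.174) for p in((82,158),(122,160),(117,245),(76,240))],0), "yaw",g(h(76,240,.174),h(82,158,.174)))
H=lambda u,v,z:atz(t,322+(u-400)/5-.4,176+v/5-.4,z).round(4)[:2]
fit=lambda pts,z:np.mean([H(*p,z) for p in pts],0)
print("bowl rim",fit([(482,152),(748,150)],.054),fit([(615,18),(615,284)],.054), "flange",fit([(445,150),(755,150)],.006))
for p in((540,112),(527,163),(580,145)): print("roller",H(*p,.026))
for p in((583,80),(633,85),(668,118),(655,208),(600,228),(547,212)): print("cone",H(*p,.024))
W=lambda u,v,z:atz(c,35+(u-400)/4-.4,90+v/4-.4,z).round(4)[:2]
print("wrist roller",W(623,262,.026))
```

```text
grip [0.509175 0.100775] -4.0 -5.1 0.015762296786953355 0.033279573314572417
plate [0.4706 0.0662] [0.4791 0.1439] [0.5684 0.0545] -6.8 -186.2
prongs [array([0.4875, 0.0936]), array([0.4899, 0.1133]), array([0.562 , 0.0746]), array([0.5667, 0.1149])] [0.4887  0.10345] back [0.56435 0.09475] -186.7 0.01984565443617317
prong axis yaw -6.6
collar [0.5094 0.0851] [0.5115 0.1176] [0.51045 0.10135] 0.03256777548436491
top grip [0.508525 0.10055 ] yaw -5.1
bowl rim [ 0.46915 -0.253  ] [ 0.46935 -0.25295] flange [ 0.4712 -0.2517]
roller [ 0.49   -0.2206]
roller [ 0.4653 -0.2134]
roller [ 0.4733 -0.2396]
cone [ 0.5051 -0.2423]
cone [ 0.502  -0.2667]
cone [ 0.4854 -0.2833]
cone [ 0.4416 -0.2754]
cone [ 0.4326 -0.2482]
cone [ 0.4412 -0.2226]
wrist roller [ 0.4735 -0.2385]
```

Request:
move_arm --series '[8.5,-0.11,0.6,2,0,0,1.5,8.5,0,0,5,0,0,0,8.5,0,0,5,0,0,0,8.5,0,0,3.9,0,0,0,8.5,0,0,0,0,0,0]' --grip_force 100

```text
time: 2.52
tool_pos: [0.506, 0.1006, 0.1353]
tcp_rot: [-0.142, -3.129, 0.003]
wrist_force: [-0.1, -0.3, 0.4]
width: 1.0
grip_force: 0.0
```

Request:
move_arm --series '[4,0,0,0,0,0,0,2,0,0,0,0,0,0,1,0,0,0,0,0,0,1,0,0,0,0,0,0,1,0,0,0,0,0,0]' --grip_force 100

```text
time: 3.15
tool_pos: [0.5114, 0.101, 0.1418]
tcp_rot: [0.141, 3.136, 0.001]
wrist_force: [-1.0, 0.3, 6.3]
width: 0.199
grip_force: 98.0
```

Request:
move_arm --series '[1,0,0,0,0,0,0,1,0,0,0,0,0,0,1,0,0,0,0,0,0,1,0,0,0,0,0,0]' --grip_force 100

```text
time: 3.65
tool_pos: [0.5113, 0.101, 0.1418]
tcp_rot: [0.141, 3.136, 0.001]
wrist_force: [-0.2, 1.1, 6.8]
width: 0.199
grip_force: 98.0
```

Request:
move_arm --series '[1,0,0,-1.5,0,0,0,1,0,0,-2.5,0,0,0,1,0,0,-2.5,0,0,0,1,0,0,-2.5,0,0,0,1,0,0,-2.5,0,0,0]'

```text
time: 4.28
tool_pos: [0.5097, 0.1006, 0.2562]
tcp_rot: [-0.141, -3.138, 0.0]
wrist_force: [0.1, 0.3, -2.2]
width: 0.196
grip_force: 97.5
```

Request:
move_arm --series '[1,0.15,-3.7,0,0,0,0,1,0.15,-4.8,0,0,0,0,1,0.15,-4.8,0,0,0,0,1,0.15,-4.8,0,0,0,0,1,0.15,-4.8,0,0,0,0]'

```text
time: 4.9
tool_pos: [0.4814, -0.128, 0.2555]
tcp_rot: [-0.141, -3.138, -0.0]
wrist_force: [1.7, -0.1, -1.8]
width: 0.195
grip_force: 97.9
```

Request:
move_arm --series '[1,0.15,-4.8,0,0,0,0,1,0.15,-4.8,0,0,0,0,1,0.15,-4.5,0,0,0,0,1,0,0,0,0,0,0,1,0,0,0,0,0,0]'

```text
time: 5.52
tool_pos: [0.4647, -0.2664, 0.2551]
tcp_rot: [-0.143, -3.138, -0.002]
wrist_force: [-0.1, -0.6, -2.8]
width: 0.2
grip_force: 98.2
```

Run:
```python
from h import *
a=pic("side","s2");w=pic("wrist","w2")
s=read_state();print(s["tool_pos"],s["tcp_rot"],s["wrist_force"])
o=np.zeros((400,800,3),np.uint8)
o[:,:400]=cv2.resize(a[130:290,240:400,::-1],(400,400));o[:,400:]=cv2.resize(w[80:280,220:420,::-1],(400,400))
cv2.imwrite("pics/z3.png",o)
cw=cal("wrist");cs=cal("side");p=s["tool_pos"]
print("expected tip side",proj(cs,p-[0,0,.1218]),"wrist tip",proj(cw,p-[0,0,.1218]),"bowl clear spot wrist",proj(cw,[.4659,-.2666,.008]),"side",proj(cs,[.4659,-.2666,.008]))
```

```text
[ 0.46500229 -0.26565666  0.25517454] [-1.39774989e-01 -3.13799530e+00 -1.00595826e-03] [-0.18623747  0.28654527 -2.08374243]
expected tip side [[324.13567597 213.28169568]] wrist tip [[319.50876276 192.66079977]] bowl clear spot wrist [[318.65997322 167.67353997]] side [[323.75219274 250.05849861]]
```

View pics/z3.png

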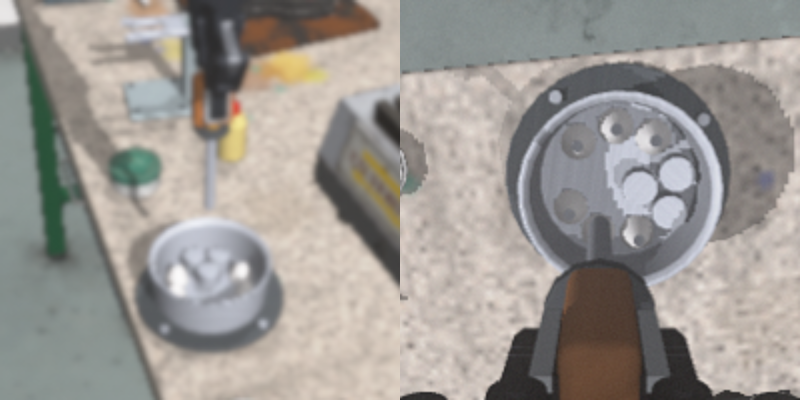

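Side view: the rod tip is at (323.6,213.2) against an expected (324.1,213.3), so the stirrer is held true. In the wrist view the clear spot lies below the tip. Lowering now.

Request:
move_arm --series '[1,-0.1,-0.1,3.5,0,0,0,1,0,0,4,0,0,0,1,0,0,3,0,0,0,1,0,0,1.2,0,0,0,1,0,0,0.4,0,0,0]'

```text
time: 6.25
tool_pos: [0.4662, -0.267, 0.1342]
tcp_rot: [-0.139, -3.138, -0.0]
wrist_force: [0.9, 0.2, -1.7]
width: 0.194
grip_force: 98.2
```

Run:
```python
from h import *
s=read_state();p=np.array(s["tool_pos"]);print(p,s["wrist_force"])
Rt=R.from_rotvec(s["tcp_rot"]).as_matrix();print(Rt.round(3))
C=np.array([.4693,-.253])
print("tip-centre",(p[:2]-C).round(4))
def row(d):return (Rt.T@np.r_[d,0]*100).round(2)[:2]
cur=p[:2]-C
tgt=[.026*np.array([np.cos(a),np.sin(a)]) for a in np.radians([15])]
print("to clockwise side of heap",row(tgt[0]-cur))
prev=tgt[0]
for k in range(1,25):
    t=.026*np.array([np.cos(np.radians(15+15*k)),np.sin(np.radians(15+15*k))]);print(15+15*k,*row(t-prev));prev=t
```

```text
[ 0.46616824 -0.2670325   0.13415264] [ 0.94959223  0.24407426 -1.73925993]
[[-0.996  0.089 -0.   ]
 [ 0.089  0.996  0.   ]
 [ 0.     0.    -1.   ]]
tip-centre [-0.0031 -0.014 ]
to clockwise side of heap [-2.63  2.32]
30 0.31 0.6
45 0.46 0.5
60 0.57 0.36
75 0.65 0.2
90 0.68 0.03
105 0.66 -0.15
120 0.6 -0.31
135 0.5 -0.46
150 0.36 -0.57
165 0.2 -0.65
180 0.03 -0.68
195 -0.15 -0.66
210 -0.31 -0.6
225 -0.46 -0.5
240 -0.57 -0.36
255 -0.65 -0.2
270 -0.68 -0.03
285 -0.66 0.15
300 -0.6 0.31
315 -0.5 0.46
330 -0.36 0.57
345 -0.2 0.65
360 -0.03 0.68
375 0.15 0.66
```

Request:
move_arm --series '[1,-0.58,0.73,0,0,0,0,1,-0.58,0.73,0,0,0,0,1,-0.58,0.73,0,0,0,0,1,-0.57,0.73,0,0,0,0]'

```text
time: 6.75
tool_pos: [0.4925, -0.2403, 0.1348]
tcp_rot: [0.141, 3.138, -0.0]
wrist_force: [-0.9, -0.2, -2.4]
width: 0.193
grip_force: 98.2
```

Request:
move_arm --series '[1,0.46,0.5,0,0,0,0,1,0.57,0.36,0,0,0,0,1,0.65,0.2,0,0,0,0,1,0.68,0.03,0,0,0,0,1,0.66,-0.15,0,0,0,0]'

```text
time: 7.38
tool_pos: [0.4627, -0.2298, 0.1351]
tcp_rot: [0.141, 3.136, -0.004]
wrist_force: [1.5, -2.8, -0.8]
width: 0.195
grip_force: 98.3
```

Request:
move_arm --series '[1,0.6,-0.31,0,0,0,0,1,0.5,-0.46,0,0,0,0,1,0.36,-0.57,0,0,0,0,1,0.2,-0.65,0,0,0,0,1,0.03,-0.68,0,0,0,0]'

```text
time: 8.0
tool_pos: [0.4426, -0.2536, 0.1339]
tcp_rot: [-0.142, -3.137, -0.002]
wrist_force: [2.1, 2.7, -2.0]
width: 0.197
grip_force: 98.4
```

Forces are small, so I'll continue through the rest of two turns and a little more.

Request:
move_arm --series '[1,-0.15,-0.66,0,0,0,0,1,-0.31,-0.6,0,0,0,0,1,-0.46,-0.5,0,0,0,0,1,-0.57,-0.36,0,0,0,0,1,-0.65,-0.2,0,0,0,0]'

```text
time: 8.62
tool_pos: [0.4623, -0.2785, 0.1338]
tcp_rot: [-0.141, -3.137, -0.002]
wrist_force: [0.2, 1.0, -1.1]
width: 0.196
grip_force: 98.3
```

Request:
move_arm --series '[1,-0.68,-0.03,0,0,0,0,1,-0.66,0.15,0,0,0,0,1,-0.6,0.31,0,0,0,0,1,-0.5,0.46,0,0,0,0,1,-0.36,0.57,0,0,0,0]'

```text
time: 9.25
tool_pos: [0.492, -0.2664, 0.1343]
tcp_rot: [0.141, 3.138, -0.0]
wrist_force: [0.6, -0.4, -1.3]
width: 0.199
grip_force: 98.3
```

Request:
move_arm --series '[1,-0.2,0.65,0,0,0,0,1,-0.03,0.68,0,0,0,0,1,0.15,0.66,0,0,0,0,1,0.31,0.6,0,0,0,0,1,0.46,0.5,0,0,0,0]'

```text
time: 9.88
tool_pos: [0.4872, -0.2349, 0.1343]
tcp_rot: [-0.141, -3.138, -0.0]
wrist_force: [0.2, -0.3, -3.1]
width: 0.199
grip_force: 98.2
```

Request:
move_arm --series '[1,0.57,0.36,0,0,0,0,1,0.65,0.2,0,0,0,0,1,0.68,0.03,0,0,0,0,1,0.66,-0.15,0,0,0,0,1,0.6,-0.31,0,0,0,0]'

```text
time: 10.5
tool_pos: [0.4569, -0.232, 0.1349]
tcp_rot: [0.141, 3.135, -0.002]
wrist_force: [3.0, -1.8, -0.1]
width: 0.201
grip_force: 98.4
```

Request:
move_arm --series '[1,0.5,-0.46,0,0,0,0,1,0.36,-0.57,0,0,0,0,1,0.2,-0.65,0,0,0,0,1,0.03,-0.68,0,0,0,0,1,-0.15,-0.66,0,0,0,0]'

```text
time: 11.12
tool_pos: [0.4434, -0.2606, 0.134]
tcp_rot: [-0.141, -3.137, -0.001]
wrist_force: [0.5, -0.1, -2.4]
width: 0.199
grip_force: 98.3
```

Request:
move_arm --series '[1,-0.31,-0.6,0,0,0,0,1,-0.46,-0.5,0,0,0,0,1,-0.57,-0.36,0,0,0,0,1,-0.65,-0.2,0,0,0,0,1,-0.68,-0.03,0,0,0,0]'

```text
time: 11.75
tool_pos: [0.469, -0.2799, 0.1339]
tcp_rot: [-0.141, -3.137, 0.0]
wrist_force: [-0.7, 0.3, -1.5]
width: 0.191
grip_force: 98.4
```

Request:
move_arm --series '[1,-0.66,0.15,0,0,0,0,1,-0.6,0.31,0,0,0,0,1,-0.5,0.46,0,0,0,0,1,-0.36,0.57,0,0,0,0,1,-0.2,0.65,0,0,0,0]'

```text
time: 12.38
tool_pos: [0.4944, -0.2599, 0.1343]
tcp_rot: [0.141, 3.138, -0.0]
wrist_force: [0.1, -0.1, -2.0]
width: 0.198
grip_force: 98.4
```

Request:
move_arm --series '[1,-0.03,0.68,0,0,0,0,1,0.15,0.66,0,0,0,0,1,0.31,0.6,0,0,0,0,1,0.46,0.5,0,0,0,0,1,0.57,0.36,0,0,0,0]'

```text
time: 13.0
tool_pos: [0.4817, -0.2309, 0.1343]
tcp_rot: [-0.141, -3.138, -0.0]
wrist_force: [0.4, -0.5, -1.8]
width: 0.199
grip_force: 98.4
```

Request:
move_arm --series '[1,0.65,0.2,0,0,0,0,1,0.68,0.03,0,0,0,0,1,0.66,-0.15,0,0,0,0,1,0.6,-0.31,0,0,0,0,1,0,0,0,0,0,0]'

```text
time: 13.62
tool_pos: [0.4551, -0.231, 0.1338]
tcp_rot: [-0.143, -3.137, -0.002]
wrist_force: [-0.1, -0.2, -1.6]
width: 0.197
grip_force: 98.3
```

Run:
```python
from h import *
a=pic("top","t4");w=pic("wrist","w4")
s=read_state();print(s["time"],s["tool_pos"],s["tcp_rot"],s["wrist_force"])
o=np.zeros((400,800,3),np.uint8)
o[:,:400]=cv2.resize(a[166:246,322:402,::-1],(400,400),interpolation=2);o[:,400:]=cv2.resize(w[80:280,220:420,::-1],(400,400))
cv2.imwrite("pics/z4.png",o)
```

```text
13.725 [ 0.45576968 -0.23099911  0.13396064] [-1.41976791e-01 -3.13772647e+00 -1.25557043e-03] [-0.13895439 -0.01657149 -2.02519487]
```

View pics/z4.png

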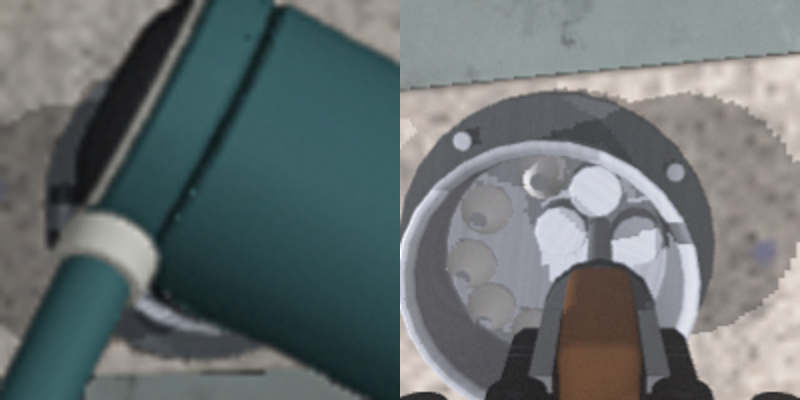

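Two turns are done. In the wrist crop the rollers are at (595,190), (562,240) and (640,238), still clustered around the rod. I'll measure the spacing.

```bash
cat >> h.py <<'E'
C=np.array([.4693,-.253])
def meas(pts,x0=220,y0=80):
    c=cal("wrist"); P=[atz(c,x0+(u-400)/2-.25,y0+v/2-.25,.026)[:2] for u,v in pts]
    for p in P: d=p-C; print((d*1000).round(1),np.degrees(np.arctan2(d[1],d[0])).round(),(np.hypot(*d)*1000).round(1))
    print([round(1000*np.linalg.norm(P[i]-P[j]),1) for i,j in((0,1),(0,2),(1,2))])
E
python3 -c "
from h import *
meas([(595,191),(562,233),(638,240)])
meas([(485,208),(470,262),(490,307),(545,178)])"
```

```text
[-33.5  21.8] 147.0 40.0
[-15.8   5.3] 161.0 16.6
[-9.4 38.9] 104.0 40.0
[np.float64(24.2), np.float64(29.6), np.float64(34.2)]
[-30.3 -27.2] -138.0 40.7
[ -5.8 -37.8] -99.0 38.2
[ 17. -32.] -62.0 36.2
[-41.2   0.7] 179.0 41.2
[np.float64(26.6), np.float64(47.5), np.float64(23.6)]
```

Request:
move_arm --series '[1,0.5,-0.46,0,0,0,0,1,0.36,-0.57,0,0,0,0,1,0.2,-0.65,0,0,0,0,1,0.03,-0.68,0,0,0,0,1,-0.15,-0.66,0,0,0,0]'

```text
time: 14.35
tool_pos: [0.4441, -0.26, 0.1342]
tcp_rot: [0.143, 3.138, 0.004]
wrist_force: [3.8, 2.7, -0.7]
width: 0.197
grip_force: 98.6
```

Request:
move_arm --series '[1,-0.31,-0.6,0,0,0,0,1,-0.46,-0.5,0,0,0,0,1,-0.57,-0.36,0,0,0,0,1,-0.65,-0.2,0,0,0,0,1,-0.68,-0.03,0,0,0,0]'

```text
time: 14.98
tool_pos: [0.4693, -0.2801, 0.134]
tcp_rot: [-0.141, -3.138, 0.001]
wrist_force: [-0.1, 0.5, -2.4]
width: 0.199
grip_force: 98.4
```

Request:
move_arm --series '[1,-0.66,0.15,0,0,0,0,1,-0.6,0.31,0,0,0,0,1,-0.5,0.46,0,0,0,0,1,-0.36,0.57,0,0,0,0,1,-0.2,0.65,0,0,0,0]'

```text
time: 15.6
tool_pos: [0.4944, -0.26, 0.1343]
tcp_rot: [0.141, 3.138, -0.0]
wrist_force: [-0.7, 0.5, -1.7]
width: 0.199
grip_force: 98.3
```

```bash
cat >> h.py <<'E'
def rect(n,f):
    # metric map of plane z=.026 (4 px/mm, +-60 mm): up = +x, left = +y
    im=pic(n,f); c=cal(n); g=np.linspace(-.06,.06,480); Y,X=np.meshgrid(-g,-g)
    q=proj(c,np.c_[X.ravel()+C[0],Y.ravel()+C[1],np.full(X.size,.026)]).reshape(480,480,2).astype(np.float32)
    o=cv2.remap(im,q[...,0],q[...,1],cv2.INTER_CUBIC); cv2.imwrite(f"pics/{f}r.png",o[:,:,::-1]); return o
def blobs(o):
    m=((o.min(2)>165)&(o.max(2).astype(int)-o.min(2)<35)).astype(np.uint8)
    d=cv2.filter2D(m.astype(np.float32),-1,(lambda k:k/k.sum())(cv2.circle(np.zeros((93,93),np.float32),(46,46),44,1,-1)))
    P=[]
    for _ in range(5):
        v,u=np.unravel_index(d.argmax(),d.shape); s=d[v,u]
        if s<.3: break
        p=(240-v)/4,(240-u)/4; P.append(p); print("xy mm",p,"ang",round(np.degrees(np.arctan2(p[1],p[0]))),"r",round(np.hypot(*p),1),"fill",round(float(s),2)); cv2.circle(d,(int(u),int(v)),84,0,-1)
    if len(P)>1:
        from scipy.spatial.distance import pdist; print(pdist(P).round(1))
E
python3 - <<'E'
from h import *
s=read_state();print(s["time"],s["tool_pos"])
blobs(rect("wrist","w5"))
E
```

```text
15.6 [ 0.4944437  -0.25995224  0.13431627]
xy mm (np.float64(60.0), np.float64(60.0)) ang 45 r 84.9 fill 1.0
xy mm (np.float64(60.0), np.float64(-56.25)) ang -43 r 82.2 fill 1.0
xy mm (np.float64(-14.0), np.float64(11.0)) ang 142 r 17.8 fill 1.0
xy mm (np.float64(-37.0), np.float64(12.75)) ang 161 r 39.1 fill 1.0
xy mm (np.float64(-8.75), np.float64(39.0)) ang 103 r 40.0 fill 0.98
[116.2  88.8 107.9  71.9 100.  119.  117.5  23.1  28.5  38.6]
```

View pics/w5r.png

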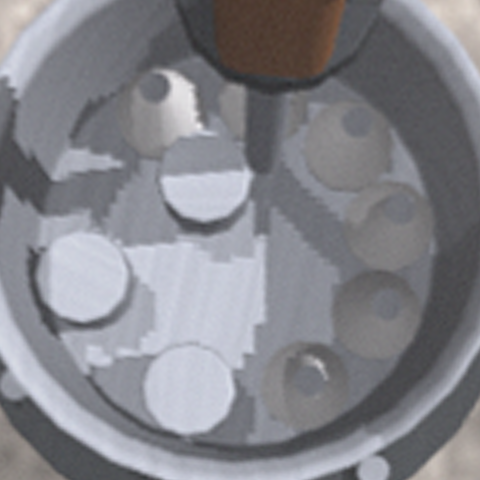

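The rectified map shows the rollers at (83,277), (189,388) and (205,177), i.e. about (-9,39), (-37,13) and (16,9) mm. The largest gap is 53 mm, and all six cones are inside. I'll lift out and check again.

Request:
move_arm --series '[1,0,0,-2,0,0,0,1,0,0,-3.5,0,0,0,1,0,0,-3.5,0,0,0,1,0,0,-3.2,0,0,0,1,0,0,0,0,0,0]'

```text
time: 16.27
tool_pos: [0.4959, -0.2613, 0.2597]
tcp_rot: [0.141, 3.132, -0.005]
wrist_force: [-0.7, 0.4, -1.5]
width: 0.197
grip_force: 98.3
```

Run:
```python
from h import *
s=read_state();p=np.array(s["tool_pos"]);print(s["time"],p,s["tcp_rot"])
Rt=R.from_rotvec(s["tcp_rot"]).as_matrix()
print("to fork, cm:",(Rt.T@(np.array([.5113,.101,.2568])-p)*100).round(2))
o=rect("wrist","w6")
a=cv2.imread("pics/w5r.png")[:,:,::-1]
# compare with before at roller places
for u,v in((83,277),(189,388),(205,177)):
    t=a[v-50:v+50,u-50:u+50]; x0,y0=max(0,u-90),max(0,v-90)
    r=cv2.matchTemplate(np.ascontiguousarray(o[y0:v+90,x0:u+90]),np.ascontiguousarray(t),cv2.TM_CCOEFF_NORMED);_,s,_,l=cv2.minMaxLoc(r);print((u,v),"->",(l[0]+x0+50,l[1]+y0+50),round(s,2))
```

```text
16.275 [ 0.49592906 -0.2613138   0.25969243] [ 0.14073751  3.13232068 -0.00500578]
to fork, cm: [ 1.72 36.22  0.17]
(83, 277) -> (83, 287) 0.97
(189, 388) -> (189, 398) 0.99
(205, 177) -> (196, 194) 0.69
```

View pics/w6r.png

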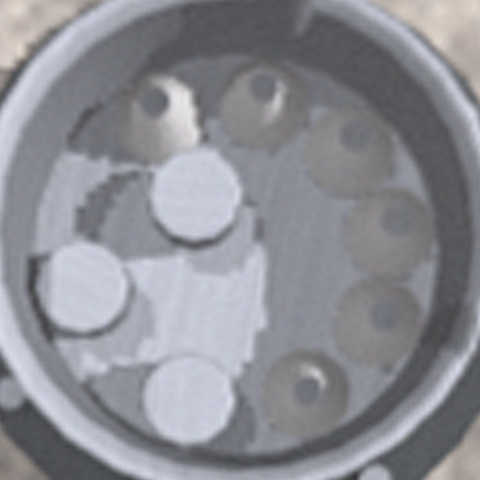

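The rod is clear, the pieces are settled and the rollers are about 51 mm apart. Returning to the fork.

Request:
move_arm --series '[1,0.2,4,0,0,0,0,1,0.2,4.8,0,0,0,0,1,0.2,4.8,0,0,0,0,1,0.2,4.8,0,0,0,0,1,0.2,4.8,0,0,0,0]'

```text
time: 16.95
tool_pos: [0.5035, -0.0268, 0.2535]
tcp_rot: [-0.141, -3.134, -0.0]
wrist_force: [-0.1, -0.3, -2.4]
width: 0.194
grip_force: 98.4
```

Request:
move_arm --series '[1,0.2,4.8,0,0,0,0,1,0.2,4.8,0,0,0,0,1,0.3,3.3,0,0,0,0,1,0,0,0,0,0,0,1,0,0,0,0,0,0]'

```text
time: 17.58
tool_pos: [0.5086, 0.1002, 0.2543]
tcp_rot: [-0.14, -3.135, 0.002]
wrist_force: [-0.6, -0.6, -1.8]
width: 0.199
grip_force: 98.6
```

Run:
```python
from h import *
s=read_state();p=np.array(s["tool_pos"]);print(s["time"],p,s["tcp_rot"],s["wrist_force"],s["torque"])
Rt=R.from_rotvec(s["tcp_rot"]).as_matrix()
print("to fork, cm:",(Rt.T@(np.array([.5113,.101,.1418])-p)*100).round(2), "tip offset",(Rt@[0,0,.12]).round(4))
```

```text
17.575 [0.50861212 0.10019571 0.25434955] [-1.40111613e-01 -3.13541848e+00  1.93559530e-03] [-0.5648476  -0.6243571  -1.76056061] [-0.0199764   0.00157789  0.04812419]
to fork, cm: [-0.29  0.12 11.25] tip offset [-4.0e-04 -1.0e-04 -1.2e-01]
```

Request:
move_arm --series '[1,-0.25,0.08,0,0,0,0,1,0,0,1.5,0,0,0,1,0,0,2,0,0,0,1,0,0,2,0,0,0,1,0,0,0,0,0,0]'

```text
time: 18.2
tool_pos: [0.5102, 0.1003, 0.1983]
tcp_rot: [-0.143, -3.133, 0.002]
wrist_force: [-0.1, -0.5, -1.6]
width: 0.199
grip_force: 98.6
```

No contact, so the rod is in the slot. Lowering the rest of the way.

Request:
move_arm --series '[1,0,0.05,2.5,0,0,0,1,0,0,2,0,0,0,1,0,0,0.9,0,0,0,1,0,0,0.2,0,0,0,1,0,0,0,0,0,0]'

```text
time: 18.82
tool_pos: [0.5129, 0.1017, 0.1461]
tcp_rot: [0.141, 3.137, 0.0]
wrist_force: [-0.7, 0.8, -1.9]
width: 0.201
grip_force: 98.7
```

Request:
move_arm --series '[1,0,0,0,0,0,0,1,0,0,0,0,0,0]'

```text
time: 19.08
tool_pos: [0.5127, 0.1018, 0.146]
tcp_rot: [0.141, 3.137, 0.0]
wrist_force: [0.2, 0.5, -1.8]
width: 0.194
grip_force: 98.7
```

Request:
move_arm --series '[1,0.13,-0.06,0.2,0,0,0,1,0,0,0.2,0,0,0,1,0,0,0.05,0,0,0,1,0,0,0,0,0,0]'

```text
time: 19.58
tool_pos: [0.5108, 0.1012, 0.1418]
tcp_rot: [-0.141, -3.138, 0.0]
wrist_force: [-3.1, -0.1, 6.3]
width: 0.198
grip_force: 99.9
```

It is seated, with the same 6.3 N contact as at the original grasp. Releasing, then raising.

Request:
move_arm --series '[2.5,0,0,0,0,0,0,3.5,0,0,0,0,0,0,5,0,0,0,0,0,0,6,0,0,0,0,0,0,6,0,0,0,0,0,0]'

```text
time: 20.2
tool_pos: [0.5109, 0.1012, 0.1407]
tcp_rot: [-0.141, -3.138, 0.0]
wrist_force: [-0.3, 1.1, 0.1]
width: 0.701
grip_force: 0.0
```

Request:
move_arm --series '[6,0,0,-2,0,0,0,6,0,0,-3,0,0,0,6,0,0,-5,0,0,0,6,0,0,-6,0,0,0,6,0,0,0,0,0,0]'

```text
time: 20.82
tool_pos: [0.5144, 0.1018, 0.3076]
tcp_rot: [0.141, 3.126, 0.004]
wrist_force: [0.0, 0.7, 0.4]
width: 0.702
grip_force: 0.0
```

Run:
```python
from h import *
w=pic("wrist","w7");a=pic("side","s7");b=cv2.imread("pics/side0.png")
s=read_state();print(s["time"],s["tool_pos"],s["wrist_force"])
o=np.zeros((600,800,3),np.uint8)
o[:,:400]=cv2.resize(w[120:240,280:360,::-1],(400,600),interpolation=2)
o[:300,400:]=cv2.resize(a[115:175,280:360,::-1],(400,300),interpolation=2);o[300:,400:]=cv2.resize(b[115:175,280:360],(400,300),interpolation=2)
cv2.imwrite("pics/z7.png",o)
```

```text
20.925 [0.51134048 0.1012694  0.30168973] [ 0.15828475  0.11169008 -0.45008919]
```

View pics/z7.png

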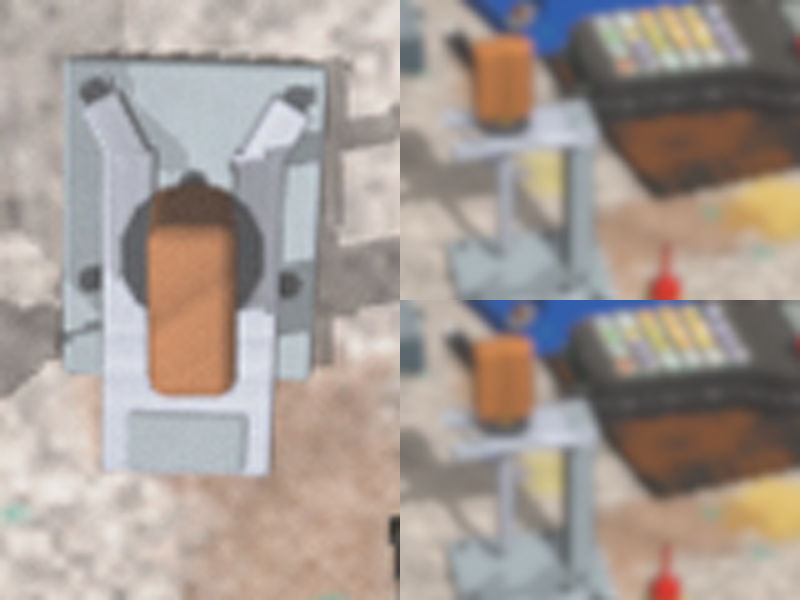

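The stirrer hangs upright with its collar on both prongs, grip at (193,310), matching the initial side view. The gripper is well clear, so I'll hand in.

```bash
python3 -c "
from workcell import *
print(finish_job())"
```

```text
the job is handed in; nothing more can be done
None
```

The job is handed in at about 21 s: the rollers were stirred nearly three turns anticlockwise until two lay about 51 mm apart, all nine pieces were still in the bowl, and the stirrer hangs upright in the fork again; the bystander items were never touched, though I did not re-measure their positions.

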